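Pack a chocolate gift set in its divided tray

TASK

Pack the gift set in the divided wooden tray: a foil parcel in each of the two outer bays, the two tins stacked squarely one on top of the other in the square well between the parcels, and the chocolate bar pack standing on its long edge in the slot behind them. Everything must sit flat on the tray's floor inside its own bay (the second tin on the first); do not drop anything, and leave the ribbon roll where it lies.

Things in the scene. Friction and masses are not known exactly. Their poses are not given: they have to be found in the camera images.
- gift_tray: divided dark-wood tray, buff floor, fixed, 202 (x) x 248 (y) mm. Origin: underside centre; x to its back, y to its left, z up. Bay floors at z = 5; rim and ribs end at z = 12. Front: outer bays 130 (x) x 76 (y), centres (-30, 80) and (-30, -80), parcels lie along x; between them the square well 76 x 76, centre (-30, 0). Back: slot 56 (x) x 168 (y), centre (67, 0). The small gaps stay empty.
- bar_pack: white chocolate bar pack with a printed face, standing on its long edge like a book: 44 mm thick (x), 152 mm long (y), 78 mm high (z). Origin: centre of its underside, z up. Grasp across the 44 mm. Either side may look forward.
- parcel_a: one of the two crumpled silver-white foil parcels lying flat among the goods (not those heaped in the display at the right): about 59 x 116 mm, 20 mm high, its edges a little rounded. Origin: centre of its underside; x across the 59 mm, y along the 116 mm, z up. Grasp across the 59 mm. Either parcel may go in either outer bay.
- parcel_b: one of the two crumpled silver-white foil parcels lying flat among the goods (not those heaped in the display at the right): about 59 x 116 mm, 20 mm high, its edges a little rounded. Origin: centre of its underside; x across the 59 mm, y along the 116 mm, z up. Grasp across the 59 mm. Either parcel may go in either outer bay.
- tin_a: round pastille tin with a red lid, standing on its base: 62 mm across the lid (upper 11 mm), 60 mm below it, 27 mm high, flat top. Origin: centre of its underside, z up. The two tins are of the same size and either may be the lower one.
- tin_b: round pastille tin with a gold lid, standing on its base: 62 mm across the lid (upper 11 mm), 60 mm below it, 27 mm high, flat top. Origin: centre of its underside, z up. The two tins are of the same size and either may be the lower one.
- ribbon: gold ribbon roll on a card spool lying flat among the goods, flanges 70 mm across, 25 mm high, with a hole in the middle and a loose ribbon end; no part of the set, to be left alone. Origin: at its underside, within 5 mm of the hub's centre.
Things that resemble listed ones, but are neither listed nor needed, are in the scene too. What is shaped like the tin_a but green is not meant.

How it is judged:
At the end, for the whole second after the job is handed in: Parcels flat in the outer bays, a tin in the well, the bar pack on its long edge in the slot: centres within 12 mm, long ones within 0.25 rad of the bay's line; second tin on the first, within 10 mm; heights within 4 mm, level within 0.09 rad, at rest; ribbon roll within 20 mm of its start (((x of parcel_a in the frame of gift_tray between -0.042 and -0.018 m and y of parcel_a in the frame of gift_tray between 0.068 and 0.092 m and z of parcel_a in the frame of gift_tray between 0.001 and 0.009 m and angle between each of parcel_a, parcel_b's own z axis and vertical below 0.09 rad and x of parcel_b in the frame of gift_tray between -0.042 and -0.018 m and y of parcel_b in the frame of gift_tray between -0.092 and -0.068 m and z of parcel_b in the frame of gift_tray between 0.001 and 0.009 m) or (x of parcel_a in the frame of gift_tray between -0.042 and -0.018 m and y of parcel_a in the frame of gift_tray between -0.092 and -0.068 m and z of parcel_a in the frame of gift_tray between 0.001 and 0.009 m and angle between each of parcel_a, parcel_b's own z axis and vertical below 0.09 rad and x of parcel_b in the frame of gift_tray between -0.042 and -0.018 m and y of parcel_b in the frame of gift_tray between 0.068 and 0.092 m and z of parcel_b in the frame of gift_tray between 0.001 and 0.009 m)) and angle between the y axis of each of parcel_a, parcel_b and the x axis of gift_tray, either way round below 0.25 rad and ((x of tin_a in the frame of gift_tray between -0.042 and -0.018 m and y of tin_a in the frame of gift_tray between -0.012 and 0.012 m and z of tin_a in the frame of gift_tray between 0.001 and 0.009 m and angle between each of tin_a, tin_b's own z axis and vertical below 0.09 rad and x of tin_b in the frame of gift_tray between -0.048 and -0.012 m and y of tin_b in the frame of gift_tray between -0.018 and 0.018 m and z of tin_b in the frame of gift_tray between 0.028 and 0.036 m and horizontal distance between tin_a and tin_b below 0.01 m) or (x of tin_b in the frame of gift_tray between -0.042 and -0.018 m and y of tin_b in the frame of gift_tray between -0.012 and 0.012 m and z of tin_b in the frame of gift_tray between 0.001 and 0.009 m and angle between each of tin_b, tin_a's own z axis and vertical below 0.09 rad and x of tin_a in the frame of gift_tray between -0.048 and -0.012 m and y of tin_a in the frame of gift_tray between -0.018 and 0.018 m and z of tin_a in the frame of gift_tray between 0.028 and 0.036 m and horizontal distance between tin_b and tin_a below 0.01 m)) and x of bar_pack in the frame of gift_tray between 0.055 and 0.079 m and y of bar_pack in the frame of gift_tray between -0.012 and 0.012 m and z of bar_pack in the frame of gift_tray between 0.001 and 0.009 m and angle between bar_pack's own z axis and vertical below 0.09 rad and angle between the y axis of bar_pack and the y axis of gift_tray, either way round below 0.25 rad and linear speed of each of bar_pack, parcel_a, parcel_b, tin_a, tin_b below 0.02 m/s and distance of ribbon from where it was at the start of the episode below 0.02 m); the robot touches nothing.
It fails at once if one of the goods is dropped (falls free by more than about 25 mm) ((linear speed of bar_pack above 0.7 m/s and contact force between bar_pack and the fingers below 0.05 N) or (linear speed of parcel_a above 0.7 m/s and contact force between parcel_a and the fingers below 0.05 N) or (linear speed of parcel_b above 0.7 m/s and contact force between parcel_b and the fingers below 0.05 N) or (linear speed of tin_a above 0.7 m/s and contact force between tin_a and the fingers below 0.05 N) or (linear speed of tin_b above 0.7 m/s and contact force between tin_b and the fingers below 0.05 N)).
It fails at once if the ribbon roll is pushed away by more than 20 mm (distance of ribbon from where it was at the start of the episode above 0.02 m).
It also fails if it takes over 131 s, if anything falls off the work surface, if the arm or the gripper's body presses on something with over 40 N, if the wrist force passes 120 N, or if a joint passes its speed limit or range.

ROBOT

A 6-joint arm with a two-finger parallel gripper is mounted at the origin on a cart in front of the work surface, level with it; the furniture and walls round the work are solid. World frame = base frame: x ahead of the robot, y to its left, z up, the work surface at z = 0. Lengths are in m, angles in rad, forces in N, time in s.
With the tool pointing down it reaches from about 0.35 to 0.775 m from the base axis. Payload 5.5 kg.
Tool frame: the origin (TCP) lies midway between the tips of the shut fingers; the grasp point (between the pads) lies 19 mm behind it; z points along the fingers, y is the line along which they close (so a half turn about z gives the same grasp; the last joint's range is limited). The gripper opens to 85 mm and grips with 20 to 120 N. Pads are 22 mm wide; open, the fingers measure 114 mm over their backs; the gripper's body (76 mm by 85 mm) begins 54 mm behind the grasp point. The pads swing forward as they close: fully open they stand 13 mm farther back than shut.
Start: joints at [-1.289, 0.313, 0.046, 1.304, 0, 1.431], TCP at [0.235, -0.525, 0.231] pointing down, gripper open.
Joint ranges: [-2.76, 2.76], [-0.86, 1.69], [-1.03, 1.26], [-2.2, 2.34], [-1.47, 1.5], [-3.14, 3.14]. Speed limits (rad/s): [2.57, 2.57, 3.14, 3.14, 3.14, 3.14].

INTERFACE

Orientations are given as a unit quaternion [w, x, y, z].
In Python, from workcell import telemetry, imaging, env gives the robot as it stands. The module is installed in compiled form; this text tells all that it offers.
- The arm moves only by the tool step_arm, never from a script. Its argument "moves" is a list of rows, each a list of 3 entries, a list of its own where there are three numbers: the shift along the tool's x, y, z in mm, then the turn, a rotation vector about the tool's x, y, z in rad, then the finger opening in mm, from 0 to 85.4. A call has 1 to 8 rows; each row is the pose to reach, as a shift and turn from the pose commanded when the call began, along the tool's axes at that moment; what a row does not reach only later rows make up. A row lasts 1/12 s, in which the tool goes at most 41.7 mm and 7.16 degrees, less where a joint would pass 70% of its speed; a pose out of reach is approached as far as the arm can. A call with a gripper value outside its range is refused whole. The fingers move at their own pace and stop on an object; "grip_force" is the grip in N (left out, the last holds). Time passes only in rows, so rows that repeat a pose let the fingers close. It gives the time, the measured TCP pose, the force, the opening and the grip force at its end, in the units of the state.
- telemetry.get_state(): the state, without advancing time (a new reading comes with each control period).
- imaging.read_camera(name): name is "scene" or "top"; returns the picture (400x640x3 uint8, red, green, blue); there is no depth.
- imaging.camera_params(name): a dict with "camera_matrix" (3x3 intrinsics, pixels), "pose" (4x4, takes a point from camera to world coordinates). Camera axes: x right, y up, looking along -z (the intrinsics and any distortion apply to the point x, -y, -z); pixel columns grow to the right and rows downward; lengths in m; the calibration is good to about 2 mm. A picture is of the moment at which its call begins. camera_params takes no time and is no camera call.
- env.hand_in(): hands the job in; it is judged then, once.
The state is a dict: "clock": time; "joint_pos": joint angles; "qvel": joint speeds; "tau": joint torques, N m; "tcp_pos": TCP position; "orientation": TCP orientation; "wrist_force": force on the tool from outside, world axes, zero at the start; "ft_torque": the same for the moment, N m; "finger_gap": finger opening in m; "grip_force": force on a finger pad.
Only numpy, scipy, OpenCV 4.12 (cv2) and the standard library are available. Lean on these libraries where they do the work, as an engineer would, in place of code of your own. Each camera call takes 0.05 s, during which the arm holds its last target. There are 200 camera calls.

## Working session

There is one attempt and no reset: what is moved stays moved. The work goes in short steps, Python scripts to look and compute and a tool call to move; the robot and the scene stay as the last step left them, time stands still between calls to the robot, and variables do not carry over. Pictures are saved under pics/ and viewed, at most 14 in all, crops included, and the job is handed in when it is done.

Besides the shell and the picture viewer there is one more tool, called after "Call:" by a JSON object that holds its "method" and its "body", one argument or row to a line. step_arm: Moves the arm, as the interface text tells. Its arguments: {"type":"object","properties":{"moves":{"type":"array"},"grip_force":{"type":"number"}},"required":["moves"]}

```bash
mkdir -p pics; python3 - <<'E'
from workcell import telemetry, imaging, env
import cv2, numpy as np
for n in ("scene","top"):
    im=imaging.read_camera(n); np.save(f"pics/{n}0.npy",im); cv2.imwrite(f"pics/{n}0.png",im[:,:,::-1])
    p=imaging.camera_params(n); print(n,{k:np.round(v,4).tolist() if not isinstance(v,str) else v for k,v in p.items()})
print(telemetry.get_state())
E
```

```text
scene {'camera_matrix': [[500.4648, 0.0, 319.937], [0.0, 500.4648, 188.9533], [0.0, 0.0, 1.0]], 'pose': [[0.1084, -0.5559, 0.8241, 1.4178], [0.994, 0.0726, -0.0818, -0.011], [-0.0143, 0.8281, 0.5605, 0.7063], [0.0, 0.0, 0.0, 1.0]]}
top {'camera_matrix': [[475.6887, 0.0, 325.7561], [0.0, 475.6887, 196.4048], [0.0, 0.0, 1.0]], 'pose': [[0.0253, 0.9977, -0.0624, 0.4177], [-0.9997, 0.0248, -0.0082, 0.0673], [-0.0067, 0.0626, 0.998, 1.0312], [0.0, 0.0, 0.0, 1.0]]}
{'clock': 0.1, 'joint_pos': array([-1.28863312e+00,  3.13911080e-01,  4.50959961e-02,  1.30361816e+00,
        2.37019609e-06,  1.43115943e+00]), 'qvel': array([ 0.00043686, -0.00126315,  0.00296316, -0.0001895 ,  0.00108331,
       -0.00117926]), 'tau': array([ 2.33463310e-03, -4.81725204e+01,  2.99244493e+01,  1.26958548e-02,
       -2.02106935e-04, -7.62782605e-06]), 'tcp_pos': array([ 0.23524983, -0.52416828,  0.23050754]), 'orientation': array([-8.16467729e-04,  9.77842566e-01,  2.09340024e-01, -5.70946465e-05]), 'wrist_force': array([-0.66647726,  0.10003054, -0.25792325]), 'ft_torque': array([ 0.02824804,  0.01591278, -0.02548231]), 'grip_force': 0.0, 'finger_gap': 0.08536335765482664}
```

View pics/top0.png

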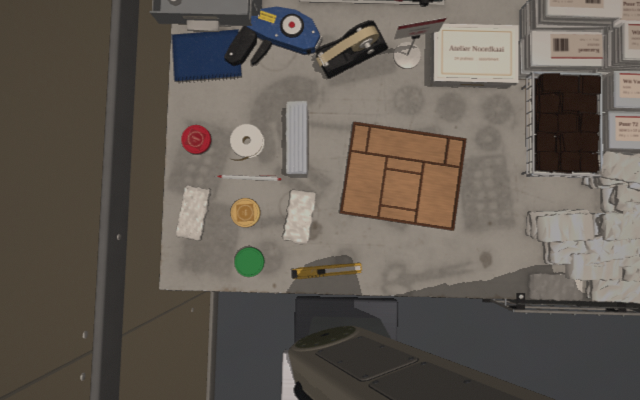

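View pics/scene0.png

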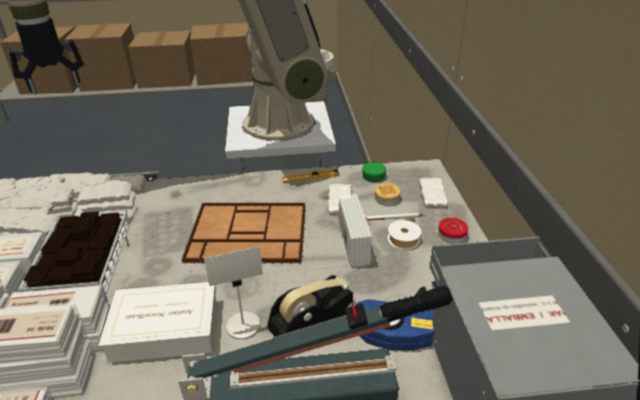

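```bash
cat > h.py <<'E'
import numpy as np, cv2
from workcell import telemetry, imaging, env
def ray(name,uv,z):
    p=imaging.camera_params(name);K=p["camera_matrix"];T=p["pose"]
    uv=np.atleast_2d(np.asarray(uv,float))
    d=np.c_[(uv[:,0]-K[0,2])/K[0,0],-(uv[:,1]-K[1,2])/K[1,1],-np.ones(len(uv))]@T[:3,:3].T
    return T[:3,3]+d*((z-T[2,3])/d[:,2])[:,None]
def proj(name,P):
    p=imaging.camera_params(name);K=p["camera_matrix"];T=p["pose"]
    c=(np.atleast_2d(P)-T[:3,3])@T[:3,:3]; return np.c_[K[0,2]+K[0,0]*c[:,0]/-c[:,2],K[1,2]-K[1,1]*c[:,1]/-c[:,2]]
def blob(mask,box,name,z):
    """largest contour in box (u0,v0,u1,v1); world min-area rect on plane z"""
    m=np.zeros_like(mask);u0,v0,u1,v1=box;m[v0:v1,u0:u1]=mask[v0:v1,u0:u1]
    c=max(cv2.findContours(m,cv2.RETR_EXTERNAL,cv2.CHAIN_APPROX_NONE)[0],key=cv2.contourArea)[:,0]
    w=ray(name,c,z)[:,:2]*1000
    return c,w,cv2.minAreaRect(w.astype(np.float32))
E
cat > m.py <<'E'
from h import *
im=np.load("pics/top0.npy");hsv=cv2.cvtColor(im,cv2.COLOR_RGB2HSV)
H,S,V=[hsv[...,i].astype(int) for i in range(3)]
U=lambda b:b.astype(np.uint8)*255
cs=[]
red=U(((H<8)|(H>172))&(S>130)&(V>70)); gold=U((H>10)&(H<28)&(S>90)&(V>110)); white=U((V>165)&(S<50)); wood=U((H<20)&(S>70)&(V>35)); blueg=U((V>105)&(S<45))
for n,m,b,z in [("red",red,(175,115,220,160),.027),("gold",gold,(225,190,268,233),.027),("pL",white,(170,178,215,245),.014),("pR",white,(275,185,325,250),.014),("rib",white,(225,118,270,165),.025),("tray",wood,(330,110,480,240),.012)]:
    c,w,r=blob(m,b,"top",z);cs.append(c);print(n,np.round(r[0]),np.round(r[1]),round(r[2],1),"px",c.min(0),c.max(0))
o=im[:,:,::-1].copy()
o=cv2.resize(o[90:290,165:475],None,fx=2.5,fy=2.5,interpolation=cv2.INTER_CUBIC)
for c in cs: cv2.polylines(o,[((c-[165,90]+.5)*2.5).astype(int)],True,(255,0,255),1)
cv2.imwrite("pics/crop1.png",o)
tr=cs[-1];q=cv2.approxPolyDP(tr,8,True)[:,0];print("tray corners px",q.tolist(),np.round(ray("top",q,.012)[:,:2]*1000).tolist())
E
python3 m.py
```

```text
red [596. 356.] [61. 59.] 46.8 px [182 125] [210 153]
gold [443. 246.] [59. 61.] 1.4 px [230 198] [259 226]
pL [440. 361.] [ 52. 106.] 81.0 px [177 188] [206 238]
pR [438. 131.] [ 53. 108.] 81.4 px [284 191] [314 241]
rib [596. 247.] [72. 68.] 46.6 px [230 124] [263 157]
tray [531. -89.] [247. 201.] 82.7 px [340 122] [465 230]
tray corners px [[353, 122], [340, 212], [452, 230], [465, 138]] [[644.0, 21.0], [449.0, 44.0], [416.0, -195.0], [615.0, -222.0]]
```

View pics/crop1.png

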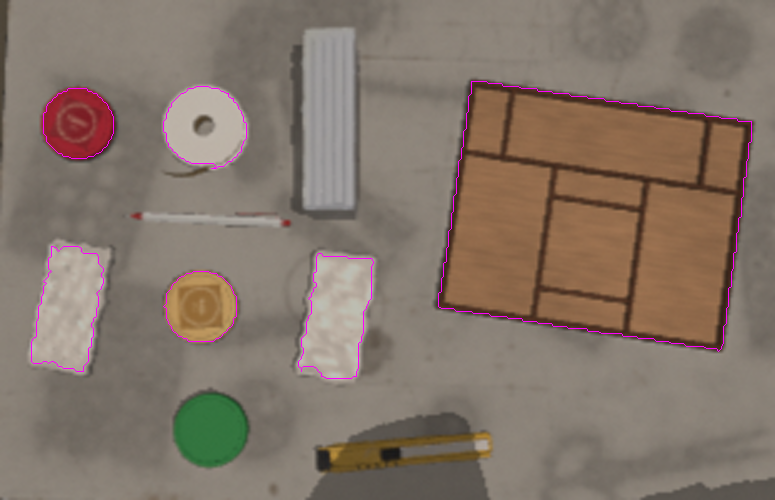

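Candidates in the top view:
- **Parcels:** the flat ones at (193,213) and (300,216) fit. The heap at about (580,230) is the display.
- **Red tin:** (196,139). The green one at (249,262) is the decoy.
- **Gold tin:** (245,212), a solid embossed lid. The disc with a hole at (247,142) is the ribbon.
- **Bar pack:** the ribbed white slab standing at (296,138), with a top of about 44 x 150 mm. The boxes at right don't match.

The crop confirms these. The tray is centred at about (531,-89) mm with yaw of about -7.3°.

```bash
cat >> h.py <<'E'
from scipy.spatial.transform import Rotation as Rn
def go(x,y,z,psi):
    """print shift (mm) and turn in tool axes to world TCP x,y,z mm, tool-x yaw psi deg, tool down"""
    s=telemetry.get_state();q=s["orientation"];R=Rn.from_quat([q[1],q[2],q[3],q[0]])
    a=np.radians(psi);Rt=Rn.from_matrix(np.array([[np.cos(a),np.sin(a),0],[np.sin(a),-np.cos(a),0],[0,0,-1]]))
    print("clk %.1f tcp"%s["clock"],np.round(s["tcp_pos"]*1000,1),"yaw %.1f"%np.degrees(np.arctan2(*R.as_matrix()[[1,0],0])),"shift",np.round(R.inv().apply(np.array([x,y,z])-s["tcp_pos"]*1000),1),"turn",np.round((R.inv()*Rt).as_rotvec(),3),"q6 %.2f"%s["joint_pos"][5],"gap",round(s["finger_gap"]*1000,1))
def tray(x,y):
    a=np.radians(-7.3);return 531+x*np.cos(a)-y*np.sin(a),-89+x*np.sin(a)+y*np.cos(a)
E
cat > m2.py <<'E'
from h import *
im=np.load("pics/top0.npy");hsv=cv2.cvtColor(im,cv2.COLOR_RGB2HSV).astype(int)
print("table",hsv[178,330],"bartop",hsv[138,296],hsv[120,290],"barleft",hsv[138,283],"parcel",hsv[213,193])
for t in (130,145,160):
  m=((hsv[...,2]>t)&(hsv[...,1]<60)).astype(np.uint8)*255
  for n,b,z in [("pL",(165,178,218,250),.012),("pR",(272,185,325,250),.012),("bar",(270,90,322,182),.078)]:
    try: c,w,r=blob(m,b,"top",z);print(t,n,np.round(r[0]),np.round(r[1]),round(r[2],1),c.min(0),c.max(0))
    except Exception as e: print(t,n,e)
print([np.round(tray(*p),1).tolist() for p in [(-30,80),(-30,-80),(-30,0),(67,0)]])
go(600,140,170,180)
E
python3 m2.py
```

```text
table [ 18  33 130] bartop [ 10   5 160] [  0   3 148] barleft [15 33 77] parcel [ 16  31 173]
130 pL [432. 374.] [140.  93.] 2.3 [165 184] [208 249]
130 pR [436. 134.] [137. 112.] 1.5 [272 185] [324 249]
130 bar [597. 139.] [147.  41.] 1.6 [286 101] [306 173]
145 pL [441. 362.] [ 55. 111.] 81.0 [176 186] [208 239]
145 pR [437. 132.] [ 55. 113.] 81.2 [283 190] [314 243]
145 bar [599. 139.] [144.  39.] 0.8 [286 101] [306 171]
160 pL [440. 362.] [ 53. 109.] 80.6 [176 186] [208 239]
160 pR [438. 132.] [ 53. 109.] 81.4 [284 191] [314 242]
160 bar [543. 154.] [28.  2.] 1.7 [287 156] [288 170]
[[511.4, -5.8], [491.1, -164.5], [501.2, -85.2], [597.5, -97.5]]
clk 0.1 tcp [ 235.2 -524.2  230.5] yaw 24.2 shift [ 604.7 -456.5   61.4] turn [-0.00e+00 -2.00e-03 -2.72e+00] q6 1.43 gap 85.4
```

Call:
{"method": "step_arm", "body": {
  "moves": [
    [[604,-456,0],[0,0,-2.72],60],
    [[604,-456,0],[0,0,-2.72],60],
    [[604,-456,0],[0,0,-2.72],60],
    [[604,-456,0],[0,0,-2.72],60],
    [[604,-456,0],[0,0,-2.72],60],
    [[604,-456,0],[0,0,-2.72],60],
    [[604,-456,0],[0,0,-2.72],60],
    [[604,-456,0],[0,0,-2.72],60]
  ]
}}

```text
clock: 0.77
tcp_pos: [0.3962, -0.2304, 0.2311]
orientation: [-0.0, 0.756, 0.655, -0.0]
wrist_force: [1.0, -0.8, 0.3]
finger_gap: 0.06
grip_force: 0.0
```

```bash
python3 -c "
from h import *
go(598,139,150,181.5)"
```

```text
clk 0.8 tcp [ 396.2 -230.4  231.1] yaw 81.8 shift [394.5 147.   81.1] turn [-0.   -0.   -1.74] q6 1.01 gap 60.0
```

Call:
{"method": "step_arm", "body": {
  "moves": [
    [[394,147,0],[0,0,-1.74],60],
    [[394,147,0],[0,0,-1.74],60],
    [[394,147,0],[0,0,-1.74],60],
    [[394,147,0],[0,0,-1.74],60],
    [[394,147,0],[0,0,-1.74],60],
    [[394,147,0],[0,0,-1.74],60],
    [[394,147,0],[0,0,-1.74],60],
    [[394,147,0],[0,0,-1.74],60]
  ]
}}

```text
clock: 1.43
tcp_pos: [0.5578, 0.0612, 0.2309]
orientation: [-0.0, 0.349, 0.937, -0.0]
wrist_force: [0.1, -1.1, 0.2]
finger_gap: 0.0597
grip_force: 0.0
```

```bash
python3 -c "
from h import *
go(598,139,150,181.5)"
```

```text
clk 1.4 tcp [557.8  61.2 230.9] yaw 139.1 shift [20.5 85.1 80.9] turn [-0.    -0.    -0.739] q6 0.68 gap 59.7
```

Call:
{"method": "step_arm", "body": {
  "moves": [
    [[20,85,40],[0,0,-0.739],60],
    [[20,85,80],[0,0,-0.739],60],
    [[20,85,80],[0,0,-0.739],60],
    [[20,85,80],[0,0,-0.739],60],
    [[20,85,80],[0,0,-0.739],60],
    [[20,85,80],[0,0,-0.739],60],
    [[20,85,80],[0,0,-0.739],60],
    [[20,85,80],[0,0,-0.739],60]
  ]
}}

```text
clock: 2.1
tcp_pos: [0.5982, 0.1362, 0.1508]
orientation: [-0.0, -0.008, 1.0, -0.0]
wrist_force: [-0.0, 0.1, 0.2]
finger_gap: 0.0602
grip_force: 0.0
```

```bash
python3 -c "
from h import *
go(598,139,28,181.5)
im=imaging.read_camera('scene');cv2.imwrite('pics/s1.png',cv2.resize(im[60:300,240:520,::-1],None,fx=2.5,fy=2.5))"
```

```text
clk 2.1 tcp [598.2 136.2 150.8] yaw -179.1 shift [  0.    2.8 122.8] turn [-0.    -0.001 -0.01 ] q6 0.08 gap 60.2
```

View pics/s1.png

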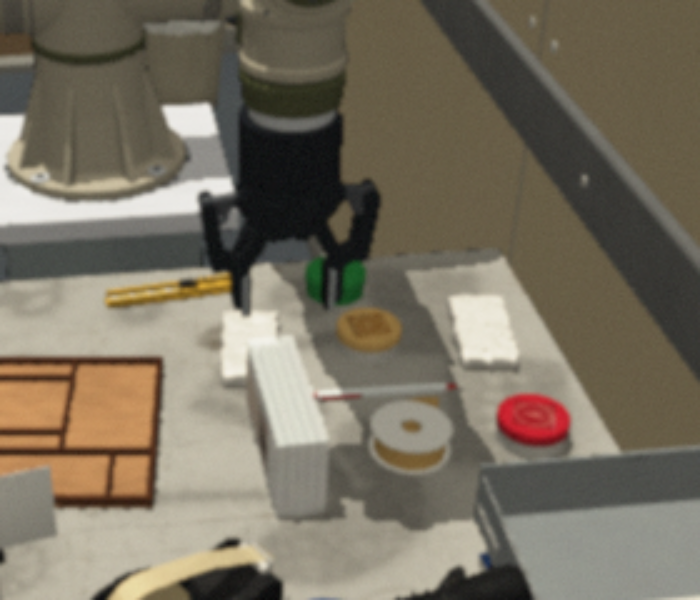

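The gripper hangs centred over the bar pack, with its fingers at crop pixels (240,300) and (330,290). The neighbours are clear, so I'm descending.

Call:
{"method": "step_arm", "body": {
  "moves": [
    [[0,3,40],[0,0,-0.01],62],
    [[0,3,80],[0,0,-0.01],62],
    [[0,3,105],[0,0,-0.01],62],
    [[0,3,122],[0,0,-0.01],62],
    [[0,3,122],[0,0,-0.01],62],
    [[0,3,122],[0,0,-0.01],62]
  ]
}}

```text
clock: 2.65
tcp_pos: [0.5976, 0.1389, 0.0287]
orientation: [-0.001, -0.014, 1.0, -0.0]
wrist_force: [0.0, 0.4, 0.8]
finger_gap: 0.062
grip_force: 0.0
```

Call:
{"method": "step_arm", "body": {
  "moves": [
    [[0,0,0],[0,0,0],50],
    [[0,0,0],[0,0,0],35],
    [[0,0,0],[0,0,0],35],
    [[0,0,0],[0,0,0],35],
    [[0,0,0],[0,0,0],35],
    [[0,0,0],[0,0,0],35]
  ],
  "grip_force": 50
}}

```text
clock: 3.15
tcp_pos: [0.6001, 0.1391, 0.0314]
orientation: [0.002, -0.014, 1.0, 0.0]
wrist_force: [-0.7, -1.2, 6.6]
finger_gap: 0.0441
grip_force: 52.5
```

Call:
{"method": "step_arm", "body": {
  "moves": [
    [[0,0,-10],[0,0,0],35],
    [[0,0,-30],[0,0,0],35],
    [[0,0,-60],[0,0,0],35],
    [[0,0,-95],[0,0,0],35],
    [[0,0,-120],[0,0,0],35],
    [[0,0,-120],[0,0,0],35]
  ]
}}

```text
clock: 3.65
tcp_pos: [0.6016, 0.1396, 0.1562]
orientation: [0.005, -0.015, 1.0, 0.0]
wrist_force: [1.9, -0.5, -2.7]
finger_gap: 0.0442
grip_force: 51.8
```

```bash
python3 -c "
from h import *
print(telemetry.get_state()['wrist_force'],telemetry.get_state()['grip_force'])
go(*tray(67,0),140,262.7)"
```

```text
[ 1.85462238 -0.50806354 -2.66562092] 51.79945707321167
clk 3.6 tcp [601.6 139.6 156.2] yaw -178.3 shift [  11.2 -237.    15.9] turn [-0.006  0.009 -1.414] q6 0.07 gap 44.2
```

Call:
{"method": "step_arm", "body": {
  "moves": [
    [[3,-30,0],[0,0,-0.11],35],
    [[5,-60,0],[0,0,-0.22],35],
    [[7,-90,0],[0,0,-0.34],35],
    [[8,-120,0],[0,0,-0.46],35],
    [[9,-150,0],[0,0,-0.58],35],
    [[10,-180,0],[0,0,-0.7],35],
    [[11,-205,0],[0,0,-0.82],35],
    [[11,-225,0],[0,0,-0.94],35]
  ]
}}

```text
clock: 4.32
tcp_pos: [0.593, -0.0879, 0.1486]
orientation: [-0.001, -0.468, 0.884, 0.0]
wrist_force: [-0.4, 0.8, -1.4]
finger_gap: 0.0441
grip_force: 51.9
```

Call:
{"method": "step_arm", "body": {
  "moves": [
    [[0,0,0],[0,0,-0.12],35],
    [[0,0,0],[0,0,-0.24],35],
    [[0,0,0],[0,0,-0.36],35],
    [[0,0,0],[0,0,-0.47],35],
    [[0,0,0],[0,0,-0.47],35],
    [[0,0,0],[0,0,-0.47],35]
  ]
}}

```text
clock: 4.82
tcp_pos: [0.5934, -0.0858, 0.1487]
orientation: [-0.0, -0.658, 0.753, 0.001]
wrist_force: [-0.2, -0.2, -2.3]
finger_gap: 0.0439
grip_force: 52.0
```

```bash
python3 -c "
from h import *
go(*tray(67,0),90,262.7)"
```

```text
clk 4.8 tcp [593.4 -85.8 148.7] yaw -97.7 shift [11.  -5.7 58.7] turn [ 0.001  0.    -0.007] q6 -1.71 gap 43.9
```

Call:
{"method": "step_arm", "body": {
  "moves": [
    [[6,-3,20],[0,0,-0.007],35],
    [[11,-6,45],[0,0,-0.007],35],
    [[11,-6,70],[0,0,-0.007],35],
    [[11,-6,85],[0,0,-0.007],35],
    [[11,-6,85],[0,0,-0.007],35],
    [[11,-6,85],[0,0,-0.007],35]
  ]
}}

```text
clock: 5.32
tcp_pos: [0.5974, -0.0973, 0.0633]
orientation: [-0.001, -0.661, 0.75, 0.001]
wrist_force: [0.2, -0.1, -2.2]
finger_gap: 0.0439
grip_force: 52.0
```

```bash
python3 -c "
from h import *
go(*tray(67,0),40,262.7)
a=cv2.resize(imaging.read_camera('scene')[170:290,170:330],None,fx=5,fy=5,interpolation=3)
b=cv2.resize(imaging.read_camera('top')[90:250,320:490],None,fx=3.7,fy=3.7,interpolation=3)
cv2.imwrite('pics/s2.png',a[:,:,::-1]);cv2.imwrite('pics/t2.png',b[:,:,::-1])"
```

```text
clk 5.3 tcp [597.4 -97.3  63.3] yaw -97.2 shift [ 0.2 -0.1 23.3] turn [0.003 0.    0.001] q6 -1.74 gap 43.9
```

View pics/s2.png

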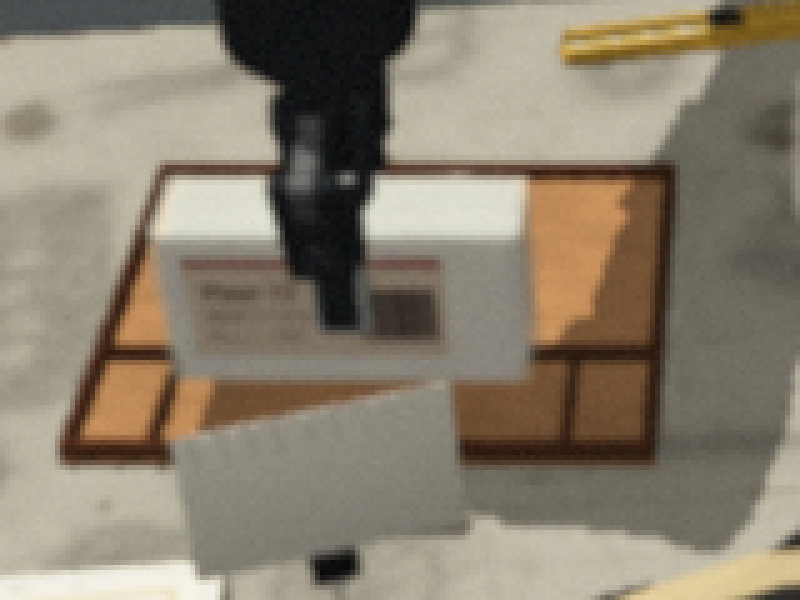

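The bar pack hangs level over the slot with its printed face to the back. Its lower edge corners are at about (205.6,245) and (276.6,246) px.

```bash
python3 -c "
from h import *
w=ray('scene',[[205.6,245],[276.6,246]],.032)[:,:2]*1000
a=np.radians(-7.3);R=np.array([[np.cos(a),np.sin(a)],[-np.sin(a),np.cos(a)]])
print((w-[531,-89])@R.T)
# check tray estimate from scene cam: tray rim outer corners seen in crop
w=ray('scene',[[170+165/5,170+167/5],[170+672/5,170+168/5],[170+655/5,170+455/5],[170+68/5,170+455/5]],.012)[:,:2]*1000
print(w.mean(0),(w-[531,-89])@R.T)"
```

```text
[[ 80.34726654 -71.46560754]
 [ 83.21548544  76.32390346]]
[537.839013   -84.59410529] [[ -95.02079608 -117.2336792 ]
 [ -93.92235935  125.17295658]
 [ 106.56042288  127.13839163]
 [ 107.27771534 -114.12095305]]
```

View pics/t2.png

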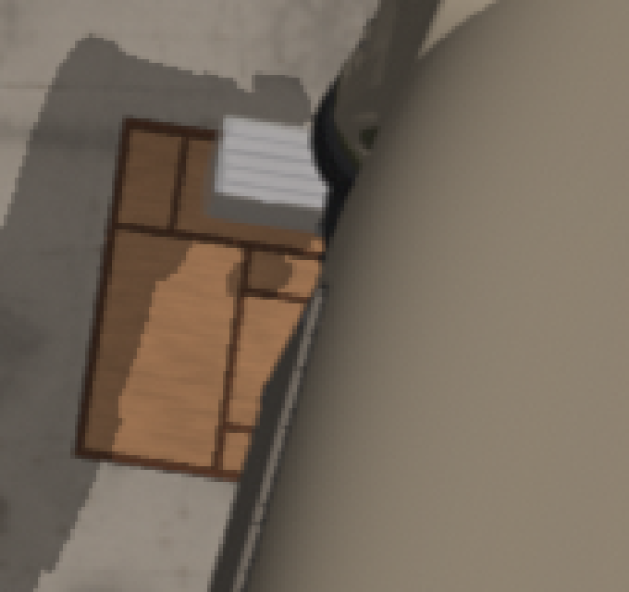

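The arm hides half of it. The bar's left-end top corners show at about (380.8,121.6) and (378.1,142.2) px, parallel to the slot.

```bash
python3 -c "
from h import *
a=np.radians(-7.3);R=np.array([[np.cos(a),np.sin(a)],[-np.sin(a),np.cos(a)]])
for z in (.11,.12): print((ray('top',[[380.8,121.6],[378.1,142.2]],z)[:,:2]*1000-[531,-89])@R.T)
# tray corners in scene with pixel check of prediction
from h import tray
print(proj('scene',[[*(np.array(tray(x,y))/1000),.012] for x,y in [(-101,-124),(-101,124),(101,124),(101,-124)]]).round(1))"
```

```text
[[85.3558235  71.26716003]
 [44.27908984 70.5740564 ]]
[[82.99422072 72.0202433 ]
 [42.36337006 71.33466322]]
[[200.7 201.9]
 [304.  201.9]
 [299.6 259.2]
 [179.6 258.9]]
```

Call:
{"method": "step_arm", "body": {
  "moves": [
    [[-4,-1.5,0],[0,0,0],35],
    [[-4,-1.5,10],[0,0,0],35],
    [[-4,-1.5,17],[0,0,0],35],
    [[-4,-1.5,22],[0,0,0],35],
    [[-4,-1.5,24],[0,0,0],35],
    [[-4,-1.5,25],[0,0,0],35]
  ]
}}

```text
clock: 5.92
tcp_pos: [0.5998, -0.0938, 0.0383]
orientation: [-0.0, -0.662, 0.75, 0.001]
wrist_force: [-0.1, -0.4, -2.6]
finger_gap: 0.0439
grip_force: 52.0
```

Call:
{"method": "step_arm", "body": {
  "moves": [
    [[0,0,1],[0,0,0],35],
    [[0,0,2],[0,0,0],35],
    [[0,0,2],[0,0,0],35]
  ]
}}

```text
clock: 6.17
tcp_pos: [0.6006, -0.0941, 0.0373]
orientation: [-0.0, -0.662, 0.75, -0.0]
wrist_force: [-0.8, -0.1, -2.1]
finger_gap: 0.0441
grip_force: 52.0
```

Call:
{"method": "step_arm", "body": {
  "moves": [
    [[0,0,1],[0,0,0],35],
    [[0,0,2],[0,0,0],35],
    [[0,0,2],[0,0,0],35],
    [[0,0,2],[0,0,0],35]
  ]
}}

```text
clock: 6.5
tcp_pos: [0.6008, -0.0942, 0.0364]
orientation: [0.0, -0.662, 0.75, -0.001]
wrist_force: [-2.2, -0.2, 6.3]
finger_gap: 0.0436
grip_force: 52.8
```

Contact with the floor. Opening the fingers and lifting clear.

Call:
{"method": "step_arm", "body": {
  "moves": [
    [[0,0,0],[0,0,0],48],
    [[0,0,0],[0,0,0],56],
    [[0,0,0],[0,0,0],62],
    [[0,0,0],[0,0,0],62],
    [[0,0,-30],[0,0,0],62],
    [[0,0,-70],[0,0,0],62],
    [[0,0,-110],[0,0,0],75],
    [[0,0,-110],[0,0,0],85]
  ]
}}

```text
clock: 7.17
tcp_pos: [0.605, -0.0952, 0.1538]
orientation: [0.003, -0.662, 0.75, -0.006]
wrist_force: [1.8, -0.4, 0.9]
finger_gap: 0.0833
grip_force: 0.0
```

```bash
python3 -c "
from h import *
go(438,132,60,171)"
```

```text
clk 7.2 tcp [605.  -95.2 153.8] yaw -97.1 shift [-204.9  195.1   90.8] turn [-0.012  0.009  1.603] q6 -1.73 gap 83.3
```

Call:
{"method": "step_arm", "body": {
  "moves": [
    [[-205,195,0],[0,0,1.603],85],
    [[-205,195,0],[0,0,1.603],85],
    [[-205,195,0],[0,0,1.603],85],
    [[-205,195,0],[0,0,1.603],85],
    [[-205,195,0],[0,0,1.603],85],
    [[-205,195,0],[0,0,1.603],85],
    [[-205,195,0],[0,0,1.603],85],
    [[-205,195,0],[0,0,1.603],85]
  ]
}}

```text
clock: 7.83
tcp_pos: [0.428, 0.1372, 0.145]
orientation: [-0.001, -0.233, 0.973, 0.001]
wrist_force: [-0.4, -0.1, 0.0]
finger_gap: 0.0853
grip_force: 0.0
```

```bash
python3 -c "
from h import *
go(438,132,60,171)"
```

```text
clk 7.8 tcp [428.  137.2 145. ] yaw -153.1 shift [-6.7 -9.3 85. ] turn [ 0.002 -0.003  0.627] q6 -0.34 gap 85.3
```

Call:
{"method": "step_arm", "body": {
  "moves": [
    [[-7,-9,20],[0,0,0.12],85],
    [[-7,-9,40],[0,0,0.24],85],
    [[-7,-9,60],[0,0,0.36],85],
    [[-7,-9,80],[0,0,0.48],85],
    [[-7,-9,95],[0,0,0.6],85],
    [[-7,-9,110],[0,0,0.627],85],
    [[-7,-9,110],[0,0,0.627],85]
  ]
}}

```text
clock: 8.42
tcp_pos: [0.4406, 0.1286, 0.0327]
orientation: [-0.002, 0.079, 0.997, -0.0]
wrist_force: [0.3, -0.9, 0.2]
finger_gap: 0.085
grip_force: 0.0
```

```bash
python3 -c "
from h import *
go(438,132,2,171)
imaging.read_camera('scene')
a=cv2.resize(imaging.read_camera('scene')[150:240,170:470],None,fx=2.66,fy=2.66,interpolation=3)
cv2.imwrite('pics/s3.png',a[:,:,::-1])"
```

```text
clk 8.4 tcp [440.6 128.6  32.7] yaw 171.0 shift [ 3.   3.  30.7] turn [-0.001 -0.004 -0.   ] q6 0.27 gap 85.0
```

View pics/s3.png

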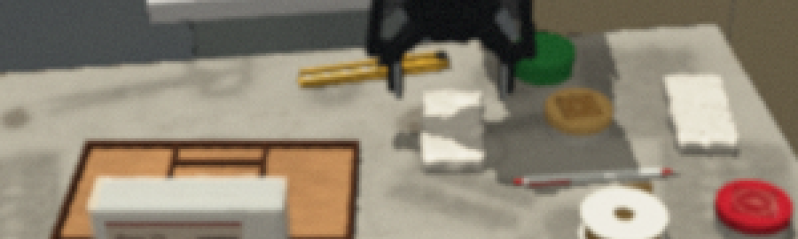

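The bar pack stands in its slot and the fingers straddle the parcel. Descending and gripping.

Call:
{"method": "step_arm", "body": {
  "moves": [
    [[3,3,15],[0,0,0],85],
    [[3,3,25],[0,0,0],85],
    [[3,3,31],[0,0,0],85],
    [[3,3,31],[0,0,0],85],
    [[3,3,31],[0,0,0],75],
    [[3,3,31],[0,0,0],65],
    [[3,3,31],[0,0,0],50],
    [[3,3,31],[0,0,0],50]
  ],
  "grip_force": 45
}}

```text
clock: 9.18
tcp_pos: [0.4412, 0.1323, 0.0057]
orientation: [0.001, 0.078, 0.997, 0.0]
wrist_force: [-2.3, -0.6, 7.7]
finger_gap: 0.0561
grip_force: 46.9
```

Call:
{"method": "step_arm", "body": {
  "moves": [
    [[0,0,0],[0,0,0],50],
    [[0,0,0],[0,0,0],50],
    [[0,0,-8],[0,0,0],50],
    [[0,0,-16],[0,0,0],50]
  ]
}}

```text
clock: 9.52
tcp_pos: [0.4401, 0.1322, 0.0209]
orientation: [-0.0, 0.078, 0.997, -0.0]
wrist_force: [0.9, 0.4, -1.3]
finger_gap: 0.0556
grip_force: 48.3
```

```bash
python3 -c "
from h import *
go(*tray(-28,80),21,172.7)"
```

```text
clk 9.5 tcp [440.1 132.2  20.9] yaw 171.0 shift [-9.400e+01 -1.251e+02 -1.000e-01] turn [-0.    -0.    -0.029] q6 0.27 gap 55.6
```

Call:
{"method": "step_arm", "body": {
  "moves": [
    [[0,0,-30],[0,0,0],50],
    [[-15,-20,-50],[0,0,-0.029],50],
    [[-40,-50,-50],[0,0,-0.029],50],
    [[-65,-85,-50],[0,0,-0.029],50],
    [[-85,-115,-50],[0,0,-0.029],50],
    [[-94,-125,-40],[0,0,-0.029],50],
    [[-94,-125,-20],[0,0,-0.029],50],
    [[-94,-125,-10],[0,0,-0.029],50]
  ]
}}

```text
clock: 10.18
tcp_pos: [0.5137, -0.0069, 0.0294]
orientation: [-0.0, 0.065, 0.998, 0.0]
wrist_force: [-1.4, 0.5, -0.7]
finger_gap: 0.0558
grip_force: 48.2
```

```bash
python3 -c "
from h import *
go(*tray(-28,80),12,172.7)
b=cv2.resize(imaging.read_camera('top')[100:250,310:480],None,fx=3.7,fy=3.7,interpolation=3)
a=cv2.resize(imaging.read_camera('scene')[180:270,170:320],None,fx=4,fy=4,interpolation=3)
o=np.zeros((560,1230,3),np.uint8);o[:555,:629]=b;o[:360,630:1230]=a
cv2.imwrite('pics/s4.png',cv2.resize(o,(800,364))[:,:,::-1])"
```

```text
clk 10.2 tcp [513.7  -6.9  29.4] yaw 172.6 shift [ 0.4  0.8 17.4] turn [ 0.    -0.    -0.002] q6 -0.04 gap 55.8
```

View pics/s4.png

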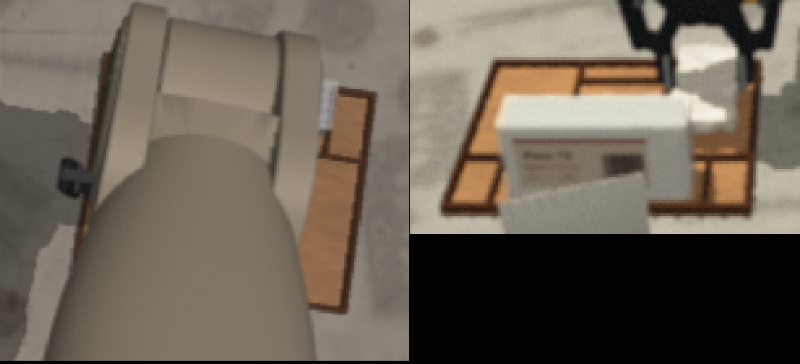

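The parcel is held level over the left bay, with the fingers at (668,80) and (745,80) in the right panel. Lowering.

Call:
{"method": "step_arm", "body": {
  "moves": [
    [[0,1,7],[0,0,0],50],
    [[0,1,12],[0,0,0],50],
    [[0,1,16],[0,0,0],50],
    [[0,1,18],[0,0,0],50],
    [[0,1,18],[0,0,0],50]
  ]
}}

```text
clock: 10.7
tcp_pos: [0.5135, -0.0045, 0.012]
orientation: [-0.0, 0.063, 0.998, -0.0]
wrist_force: [-0.3, 0.4, -1.1]
finger_gap: 0.0561
grip_force: 48.3
```

Call:
{"method": "step_arm", "body": {
  "moves": [
    [[0,0,1],[0,0,0],50],
    [[0,0,2],[0,0,0],50],
    [[0,0,2],[0,0,0],50],
    [[0,0,2],[0,0,0],50]
  ]
}}

```text
clock: 11.03
tcp_pos: [0.5141, -0.0049, 0.0108]
orientation: [0.0, 0.064, 0.998, 0.0]
wrist_force: [-0.8, 0.3, 3.7]
finger_gap: 0.0559
grip_force: 48.9
```

Call:
{"method": "step_arm", "body": {
  "moves": [
    [[0,0,0],[0,0,0],62],
    [[0,0,0],[0,0,0],75],
    [[0,0,0],[0,0,0],80],
    [[0,0,-20],[0,0,0],80],
    [[0,0,-60],[0,0,0],85],
    [[0,0,-90],[0,0,0],85],
    [[0,0,-90],[0,0,0],85]
  ]
}}

```text
clock: 11.62
tcp_pos: [0.5179, -0.0056, 0.1062]
orientation: [0.005, 0.064, 0.998, -0.001]
wrist_force: [0.9, 0.2, 1.0]
finger_gap: 0.085
grip_force: 0.0
```

```bash
python3 -c "
from h import *
go(441,362,60,171)"
```

```text
clk 11.6 tcp [517.9  -5.6 106.2] yaw 172.7 shift [123.5 354.9  44.8] turn [-0.    0.01  0.03] q6 -0.04 gap 85.0
```

Call:
{"method": "step_arm", "body": {
  "moves": [
    [[13,35,0],[0,0,0.03],85],
    [[26,75,0],[0,0,0.03],85],
    [[40,115,0],[0,0,0.03],85],
    [[53,154,0],[0,0,0.03],85],
    [[66,193,0],[0,0,0.03],85],
    [[80,232,0],[0,0,0.03],85],
    [[93,271,0],[0,0,0.03],85],
    [[107,308,0],[0,0,0.03],85]
  ]
}}

```text
clock: 12.28
tcp_pos: [0.4462, 0.3163, 0.0999]
orientation: [0.0, 0.079, 0.997, 0.0]
wrist_force: [0.6, -0.0, -0.4]
finger_gap: 0.085
grip_force: 0.0
```

Call:
{"method": "step_arm", "body": {
  "moves": [
    [[10,30,20],[0,0,0],85],
    [[16,46,45],[0,0,0],85],
    [[16,46,62],[0,0,0],85],
    [[16,46,62],[0,0,0],85]
  ]
}}

```text
clock: 12.62
tcp_pos: [0.435, 0.3618, 0.034]
orientation: [-0.003, 0.077, 0.997, -0.002]
wrist_force: [-0.5, -0.7, -0.2]
finger_gap: 0.0853
grip_force: 0.0
```

```bash
python3 -c "
from h import *
go(441,362,2,171)
b=cv2.resize(imaging.read_camera('top')[100:280,150:330],None,fx=3,fy=3,interpolation=3)
a=cv2.resize(imaging.read_camera('scene')[100:220,360:480],None,fx=4.5,fy=4.5,interpolation=3)
cv2.imwrite('pics/s5.png',cv2.resize(np.hstack([b,a]),(800,400))[:,:,::-1])"
```

```text
clk 12.6 tcp [435.  361.8  34. ] yaw 171.1 shift [-6.1  1.3 32. ] turn [-0.005 -0.005  0.002] q6 0.71 gap 85.3
```

View pics/s5.png

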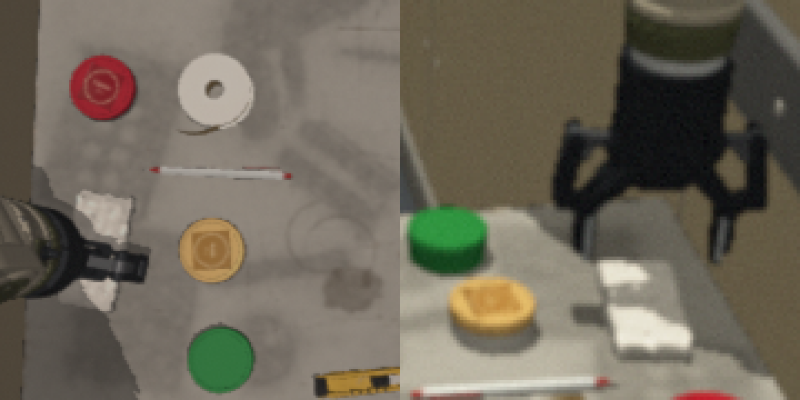

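The fingers straddle the second parcel with clearance on both sides. Descending and gripping.

Call:
{"method": "step_arm", "body": {
  "moves": [
    [[-6,1,15],[0,0,0],85],
    [[-6,1,25],[0,0,0],85],
    [[-6,1,32],[0,0,0],85],
    [[-6,1,32],[0,0,0],85],
    [[-6,1,32],[0,0,0],75],
    [[-6,1,32],[0,0,0],65],
    [[-6,1,32],[0,0,0],50],
    [[-6,1,32],[0,0,0],50]
  ]
}}

```text
clock: 13.38
tcp_pos: [0.445, 0.3624, 0.0077]
orientation: [0.001, 0.079, 0.997, 0.0]
wrist_force: [-1.7, -1.3, 5.7]
finger_gap: 0.0549
grip_force: 47.6
```

Call:
{"method": "step_arm", "body": {
  "moves": [
    [[0,0,0],[0,0,0],50],
    [[0,0,0],[0,0,0],50],
    [[0,0,-8],[0,0,0],50],
    [[0,0,-25],[0,0,0],50],
    [[0,0,-60],[0,0,0],50],
    [[0,0,-80],[0,0,0],50],
    [[0,0,-80],[0,0,0],50]
  ]
}}

```text
clock: 13.97
tcp_pos: [0.4473, 0.3641, 0.0919]
orientation: [0.004, 0.079, 0.997, 0.003]
wrist_force: [0.5, 0.8, -0.9]
finger_gap: 0.0548
grip_force: 47.4
```

```bash
python3 -c "
from h import *
go(*tray(-30,-80),85,172.7)"
```

```text
clk 14.0 tcp [447.3 364.1  91.9] yaw 171.0 shift [-126.1 -515.3    4.8] turn [ 0.006  0.007 -0.03 ] q6 0.70 gap 54.8
```

Call:
{"method": "step_arm", "body": {
  "moves": [
    [[-10,-38,-5],[0,0,-0.03],50],
    [[-19,-76,-10],[0,0,-0.03],50],
    [[-29,-115,-10],[0,0,-0.03],50],
    [[-39,-154,-10],[0,0,-0.03],50],
    [[-49,-193,-10],[0,0,-0.03],50],
    [[-58,-232,-10],[0,0,-0.03],50],
    [[-68,-271,-10],[0,0,-0.03],50],
    [[-78,-310,-10],[0,0,-0.03],50]
  ]
}}

```text
clock: 14.63
tcp_pos: [0.4723, 0.0421, 0.0964]
orientation: [0.0, 0.064, 0.998, 0.0]
wrist_force: [0.6, 0.2, -0.8]
finger_gap: 0.0548
grip_force: 47.5
```

Call:
{"method": "step_arm", "body": {
  "moves": [
    [[-10,-38,0],[0,0,0],50],
    [[-19,-77,0],[0,0,0],50],
    [[-29,-115,0],[0,0,0],50],
    [[-39,-154,0],[0,0,0],50],
    [[-48,-190,0],[0,0,0],50],
    [[-52,-205,15],[0,0,0],50],
    [[-52,-205,35],[0,0,0],50],
    [[-52,-205,50],[0,0,0],50]
  ]
}}

```text
clock: 15.3
tcp_pos: [0.4981, -0.1678, 0.0453]
orientation: [0.0, 0.065, 0.998, -0.0]
wrist_force: [-0.6, 0.7, -1.1]
finger_gap: 0.0551
grip_force: 47.5
```

```bash
python3 -c "
from h import *
go(*tray(-26,-80),14,172.7)"
```

```text
clk 15.3 tcp [ 498.1 -167.8   45.3] yaw 172.5 shift [ 3.5  2.4 31.3] turn [-0.     0.    -0.003] q6 -0.35 gap 55.1
```

Call:
{"method": "step_arm", "body": {
  "moves": [
    [[3,2,12],[0,0,0],50],
    [[3,2,22],[0,0,0],50],
    [[3,2,29],[0,0,0],50],
    [[3,2,32],[0,0,0],50],
    [[3,2,33],[0,0,0],50],
    [[3,2,33.5],[0,0,0],50],
    [[3,2,33.5],[0,0,0],50]
  ]
}}

```text
clock: 15.88
tcp_pos: [0.4961, -0.164, 0.0134]
orientation: [0.001, 0.064, 0.998, -0.0]
wrist_force: [-1.4, 0.1, -0.6]
finger_gap: 0.0546
grip_force: 47.5
```

Call:
{"method": "step_arm", "body": {
  "moves": [
    [[0,0,1],[0,0,0],50],
    [[0,0,2],[0,0,0],50],
    [[0,0,2.5],[0,0,0],50],
    [[0,0,2.5],[0,0,0],50]
  ]
}}

```text
clock: 16.22
tcp_pos: [0.4963, -0.1641, 0.0126]
orientation: [0.001, 0.064, 0.998, -0.0]
wrist_force: [-4.4, 1.0, 14.6]
finger_gap: 0.0547
grip_force: 49.7
```

Call:
{"method": "step_arm", "body": {
  "moves": [
    [[0,0,-1],[0,0,0],62],
    [[0,0,-1],[0,0,0],75],
    [[0,0,-1],[0,0,0],80],
    [[0,0,-20],[0,0,0],80],
    [[0,0,-60],[0,0,0],85],
    [[0,0,-90],[0,0,0],85],
    [[0,0,-90],[0,0,0],85]
  ]
}}

```text
clock: 16.8
tcp_pos: [0.4992, -0.1656, 0.1061]
orientation: [0.004, 0.064, 0.998, -0.002]
wrist_force: [1.1, 0.2, -0.5]
finger_gap: 0.0848
grip_force: 0.0
```

```bash
python3 -c "
from h import *
go(443,246,60,262.7)"
```

```text
clk 16.8 tcp [ 499.2 -165.6  106.1] yaw 172.7 shift [108.5 401.3  43.8] turn [-0.01   0.005 -1.571] q6 -0.35 gap 84.8
```

Call:
{"method": "step_arm", "body": {
  "moves": [
    [[10,38,0],[0,0,-0.12],85],
    [[20,76,0],[0,0,-0.24],85],
    [[30,114,0],[0,0,-0.36],85],
    [[40,152,0],[0,0,-0.48],85],
    [[50,190,0],[0,0,-0.6],85],
    [[60,228,0],[0,0,-0.72],85],
    [[70,266,0],[0,0,-0.84],85],
    [[80,304,0],[0,0,-0.96],85]
  ]
}}

```text
clock: 17.47
tcp_pos: [0.4542, 0.1497, 0.0999]
orientation: [0.0, -0.407, 0.913, -0.0]
wrist_force: [1.2, -0.6, -0.3]
finger_gap: 0.0851
grip_force: 0.0
```

```bash
python3 -c "
from h import *
go(443,246,60,262.7)"
```

```text
clk 17.5 tcp [454.2 149.7  99.9] yaw -132.0 shift [-64.1  72.7  39.9] turn [-0.    -0.    -0.605] q6 -0.69 gap 85.1
```

Call:
{"method": "step_arm", "body": {
  "moves": [
    [[-20,23,0],[0,0,-0.12],80],
    [[-40,46,5],[0,0,-0.24],80],
    [[-56,64,15],[0,0,-0.36],80],
    [[-64,73,30],[0,0,-0.48],80],
    [[-64,73,45],[0,0,-0.6],80],
    [[-64,73,55],[0,0,-0.605],80],
    [[-64,73,55],[0,0,-0.605],80]
  ]
}}

```text
clock: 18.05
tcp_pos: [0.4419, 0.2438, 0.0427]
orientation: [-0.002, -0.657, 0.753, 0.001]
wrist_force: [-0.3, -0.9, 0.1]
finger_gap: 0.08
grip_force: 0.0
```

```bash
python3 -c "
from h import *
go(443,246,6,262.7)
b=cv2.resize(imaging.read_camera('top')[100:280,150:480],None,fx=2.4,fy=2.4,interpolation=3)
cv2.imwrite('pics/s6.png',b[:,:,::-1])"
```

```text
clk 18.1 tcp [441.9 243.8  42.7] yaw -97.8 shift [-2.4 -1.  36.7] turn [ 0.004 -0.002 -0.008] q6 -1.09 gap 80.0
```

View pics/s6.png

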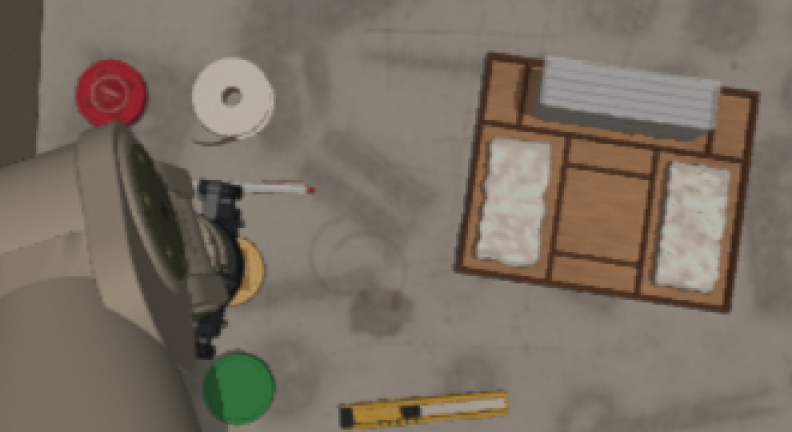

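Both parcels lie in their bays, at crop (513,202) and (692,228), and the bar is in its slot. The hand is over the gold tin. Going down to it.

Call:
{"method": "step_arm", "body": {
  "moves": [
    [[-2,-1,15],[0,0,0],80],
    [[-2,-1,28],[0,0,0],80],
    [[-2,-1,36],[0,0,0],80],
    [[-2,-1,36],[0,0,0],80],
    [[-2,-1,36],[0,0,0],72],
    [[-2,-1,36],[0,0,0],55],
    [[-2,-1,36],[0,0,0],55],
    [[-2,-1,36],[0,0,0],55]
  ],
  "grip_force": 45
}}

```text
clock: 18.77
tcp_pos: [0.4459, 0.2462, 0.0107]
orientation: [0.001, -0.658, 0.753, -0.001]
wrist_force: [-1.8, -0.9, 5.8]
finger_gap: 0.0592
grip_force: 48.5
```

Call:
{"method": "step_arm", "body": {
  "moves": [
    [[0,0,0],[0,0,0],55],
    [[0,0,-8],[0,0,0],55],
    [[0,0,-25],[0,0,0],55],
    [[0,0,-60],[0,0,0],55],
    [[0,0,-80],[0,0,0],55],
    [[0,0,-80],[0,0,0],55]
  ]
}}

```text
clock: 19.27
tcp_pos: [0.4486, 0.2475, 0.0946]
orientation: [0.004, -0.658, 0.753, -0.002]
wrist_force: [-0.0, 0.3, -0.2]
finger_gap: 0.059
grip_force: 49.1
```

```bash
python3 -c "
from h import *
go(*tray(-30,0),85,262.7)"
```

```text
clk 19.3 tcp [448.6 247.5  94.6] yaw -97.6 shift [322.8 -96.4   9. ] turn [-0.008  0.004 -0.006] q6 -1.09 gap 59.0
```

Call:
{"method": "step_arm", "body": {
  "moves": [
    [[40,-12,0],[0,0,0],55],
    [[80,-24,0],[0,0,0],55],
    [[120,-36,0],[0,0,0],55],
    [[160,-48,0],[0,0,0],55],
    [[200,-60,0],[0,0,0],55],
    [[240,-72,0],[0,0,0],55],
    [[280,-84,0],[0,0,0],55],
    [[308,-93,0],[0,0,0],55]
  ]
}}

```text
clock: 19.93
tcp_pos: [0.4966, -0.0747, 0.0894]
orientation: [-0.0, -0.658, 0.753, -0.001]
wrist_force: [1.0, 0.5, -0.9]
finger_gap: 0.0592
grip_force: 49.1
```

```bash
python3 -c "
from h import *
go(*tray(-30,0),45,262.7)
a=cv2.resize(imaging.read_camera('scene')[120:270,170:340],None,fx=4.5,fy=4,interpolation=3)
cv2.imwrite('pics/s7.png',cv2.resize(a,(765,600))[:,:,::-1])"
```

```text
clk 19.9 tcp [496.6 -74.7  89.4] yaw -97.8 shift [ 9.8 -6.  44.4] turn [-0.001 -0.001 -0.008] q6 -1.74 gap 59.2
```

View pics/s7.png

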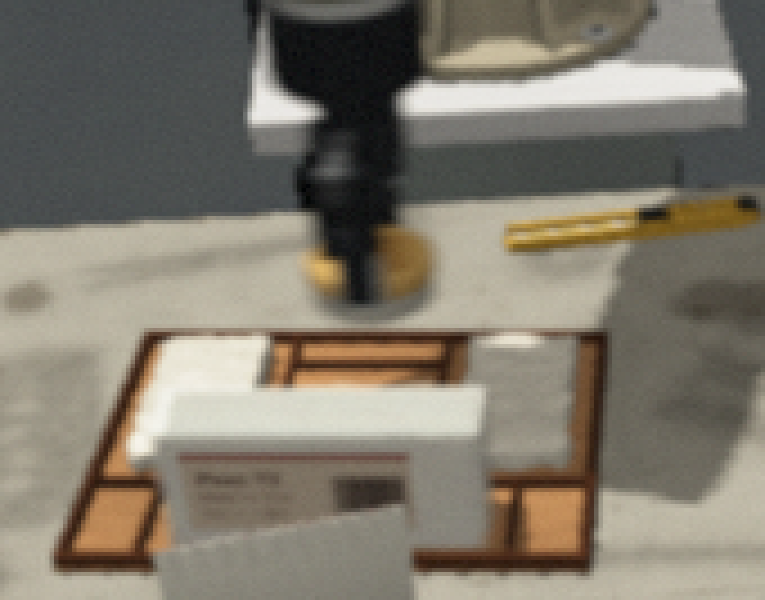

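```bash
python3 -c "
from h import *
print(ray('scene',[[170+371/4.5,120+262/4],[170+360/4.5,120+262/4]],.1)*1000)
# predicted px of TCP tip, finger
print(proj('scene',[[.4966,-.0747,.1]]), (254.4))
"
```

```text
[[493.66287591 -67.67618119 100.        ]
 [492.96479223 -73.00872171 100.        ]]
[[249.2107291  186.47098552]] 254.4
```

The gold tin is level in the grip, but its centre (crop x=371) sits about 5 mm to +y of the finger (x=360). I'll allow for that and lower it into the well.

Call:
{"method": "step_arm", "body": {
  "moves": [
    [[8,-6,10],[0,0,-0.008],55],
    [[15,-6,30],[0,0,-0.008],55],
    [[15,-6,48],[0,0,-0.008],55],
    [[15,-6,60],[0,0,-0.008],55],
    [[15,-6,68],[0,0,-0.008],55],
    [[15,-6,72],[0,0,-0.008],55],
    [[15,-6,72],[0,0,-0.008],55]
  ]
}}

```text
clock: 20.57
tcp_pos: [0.4996, -0.0862, 0.0165]
orientation: [-0.0, -0.662, 0.75, 0.001]
wrist_force: [-0.1, 0.3, -0.5]
finger_gap: 0.0593
grip_force: 49.1
```

```bash
python3 -c "
from h import *
go(*tray(-30,-5),15,262.7);print(telemetry.get_state()['wrist_force'])"
```

```text
clk 20.6 tcp [499.6 -86.2  16.5] yaw -97.1 shift [ 3.8 -1.5  1.5] turn [0.002 0.    0.003] q6 -1.78 gap 59.3
[-0.13303143  0.27312246 -0.54720119]
```

Call:
{"method": "step_arm", "body": {
  "moves": [
    [[2,-0.5,0],[0,0,0],55],
    [[4,-1,1],[0,0,0],55],
    [[4,-1,2],[0,0,0],55],
    [[4,-1,3],[0,0,0],55],
    [[4,-1,3],[0,0,0],55]
  ]
}}

```text
clock: 20.98
tcp_pos: [0.5017, -0.0916, 0.0157]
orientation: [0.0, -0.661, 0.75, -0.001]
wrist_force: [-2.0, 1.0, 7.3]
finger_gap: 0.0594
grip_force: 49.9
```

Call:
{"method": "step_arm", "body": {
  "moves": [
    [[0,0,0],[0,0,0],66],
    [[0,0,0],[0,0,0],74],
    [[0,0,0],[0,0,0],78],
    [[0,0,-10],[0,0,0],78],
    [[0,0,-40],[0,0,0],78],
    [[0,0,-80],[0,0,0],78],
    [[0,0,-100],[0,0,0],78],
    [[0,0,-100],[0,0,0],78]
  ]
}}

```text
clock: 21.65
tcp_pos: [0.5043, -0.0923, 0.12]
orientation: [0.002, -0.661, 0.75, -0.004]
wrist_force: [0.4, 0.1, -0.8]
finger_gap: 0.078
grip_force: 0.0
```

```bash
python3 -c "
from h import *
go(596,356,60,262.7)"
```

```text
clk 21.6 tcp [504.3 -92.3 120. ] yaw -97.2 shift [-456.3  -34.4   59.4] turn [-0.009 -0.002  0.002] q6 -1.78 gap 78.0
```

Call:
{"method": "step_arm", "body": {
  "moves": [
    [[-40,-3,0],[0,0,0],78],
    [[-80,-6,0],[0,0,0],78],
    [[-120,-9,0],[0,0,0],78],
    [[-160,-12,0],[0,0,0],78],
    [[-200,-15,0],[0,0,0],78],
    [[-240,-18,0],[0,0,0],78],
    [[-280,-21,0],[0,0,0],78],
    [[-320,-24,0],[0,0,0],78]
  ]
}}

```text
clock: 22.32
tcp_pos: [0.5643, 0.2253, 0.1139]
orientation: [-0.0, -0.661, 0.75, 0.0]
wrist_force: [0.4, -0.6, 0.4]
finger_gap: 0.0781
grip_force: 0.0
```

Call:
{"method": "step_arm", "body": {
  "moves": [
    [[-40,-3,0],[0,0,0],78],
    [[-80,-6,0],[0,0,0],78],
    [[-120,-9,0],[0,0,0],78],
    [[-136,-10,20],[0,0,0],78],
    [[-136,-10,45],[0,0,0],78],
    [[-136,-10,60],[0,0,0],78],
    [[-136,-10,60],[0,0,0],78]
  ]
}}

```text
clock: 22.9
tcp_pos: [0.5882, 0.3563, 0.0491]
orientation: [-0.004, -0.662, 0.75, 0.001]
wrist_force: [-0.2, 0.0, -0.9]
finger_gap: 0.078
grip_force: 0.0
```

```bash
python3 -c "
from h import *
go(596,356,60,262.7)
im=imaging.read_camera('scene');hsv=cv2.cvtColor(im,cv2.COLOR_RGB2HSV).astype(int)
m=(((hsv[...,0]<8)|(hsv[...,0]>172))&(hsv[...,1]>130)&(hsv[...,2]>70)).astype(np.uint8)*255
c,w,r=blob(m,(425,200,490,260),'scene',.02);print(r,c.min(0),c.max(0),w.min(0),w.max(0))
im=imaging.read_camera('top');cv2.imwrite('pics/t8.png',cv2.resize(im[100:250,310:480],None,fx=3.5,fy=3.5,interpolation=3)[:,:,::-1])
a=cv2.resize(cv2.imread('pics/t8.png'),(595,525));s=cv2.resize(imaging.read_camera('scene')[130:270,400:500],(205*1,287))[:,:,::-1]
o=np.zeros((525,800,3),np.uint8);o[:,:595]=a;o[:287,595:]=s;cv2.imwrite('pics/s8.png',o)"
```

```text
clk 22.9 tcp [588.2 356.3  49.1] yaw -97.1 shift [ -0.6  -7.7 -11. ] turn [ 0.007 -0.005  0.003] q6 -1.02 gap 78.0
((593.828857421875, 361.7718811035156), (60.07746124267578, 72.65605163574219), 72.64762115478516) [439 217] [467 237] [557.58743324 329.39351871] [628.96186648 393.40087162]
```

View pics/s8.png

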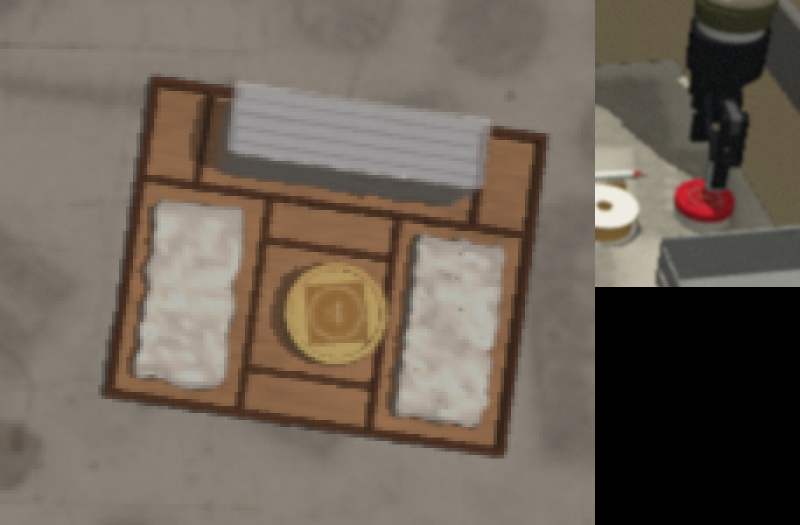

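```bash
python3 -c "
from h import *
im=imaging.read_camera('top');hsv=cv2.cvtColor(im,cv2.COLOR_RGB2HSV).astype(int);H,S,V=hsv[...,0],hsv[...,1],hsv[...,2]
a=np.radians(-7.3);R=np.array([[np.cos(a),np.sin(a)],[-np.sin(a),np.cos(a)]])
m=((H>15)&(H<30)&(S>90)&(V>125)).astype(np.uint8)*255
c,w,r=blob(m,(385,165,425,210),'top',.032);print('gold',r,(np.array(r[0])-[531,-89])@R.T)
(x,y),rad=cv2.minEnclosingCircle(c);print(x,y,rad,(ray('top',[[x,y]],.032)[:,:2]*1000-[531,-89])@R.T)
print('well mid', (ray('top',[[310+258/3.5,100+310/3.5],[310+383/3.5,100+310/3.5]],.012)[:,:2]*1000-[531,-89])@R.T)
m=((V>140)&(S<60)).astype(np.uint8)*255
for b in [(345,150,385,215),(420,160,458,225)]:
  c,w,r=blob(m,b,'top',.018);print('parcel',(np.array(r[0])-[531,-89])@R.T,r[1],r[2])
c,w,r=blob(m,(370,120,455,162),'top',.083);print('bar',(np.array(r[0])-[531,-89])@R.T,r[1],r[2])
m=((H<20)&(S>70)&(V>35)).astype(np.uint8)*255
c,w,r=blob(m,(330,110,480,240),'top',.012);print('tray',r)
"
```

```text
gold ((500.02008056640625, -91.8531265258789), (59.10245132446289, 61.02941131591797), 1.4087669849395752) [-30.36627851  -6.76645168]
405.733642578125 189.1261749267578 14.783045768737793 [[-30.60942119  -7.28769855]]
well mid [[-34.55404875  36.60714014]
 [-22.94236596 -39.10137097]]
parcel [-31.42051241  80.6205425 ] (54.538604736328125, 112.13946533203125) 83.75093841552734
parcel [-29.17833959 -80.22738988] (54.35799026489258, 110.72657775878906) 83.14371490478516
bar [68.20085552  1.38597326] (146.2451171875, 43.27385711669922) 82.3670425415039
tray ((530.9422607421875, -88.96568298339844), (247.03964233398438, 201.26724243164062), 82.72740936279297)
```

The scene-camera offset was wrong: the gold tin sits about 6 mm off-centre in the well. It lies flat and is inside the 12 mm tolerance, so I'll leave it and stack the red tin squarely on it. The parcels and bar are within 2 mm. Grasping the red tin now.

Call:
{"method": "step_arm", "body": {
  "moves": [
    [[-0.5,-7,0],[0,0,0],80],
    [[-0.5,-7,15],[0,0,0],80],
    [[-0.5,-7,30],[0,0,0],80],
    [[-0.5,-7,42],[0,0,0],80],
    [[-0.5,-7,42],[0,0,0],72],
    [[-0.5,-7,42],[0,0,0],55],
    [[-0.5,-7,42],[0,0,0],55],
    [[-0.5,-7,42],[0,0,0],55]
  ]
}}

```text
clock: 23.77
tcp_pos: [0.5995, 0.3569, 0.0135]
orientation: [0.001, -0.661, 0.75, -0.0]
wrist_force: [0.2, 0.5, -0.8]
finger_gap: 0.0591
grip_force: 48.2
```

Call:
{"method": "step_arm", "body": {
  "moves": [
    [[0,0,0],[0,0,0],55],
    [[0,0,-8],[0,0,0],55],
    [[0,0,-25],[0,0,0],55],
    [[0,0,-60],[0,0,0],55],
    [[0,0,-100],[0,0,0],55],
    [[0,0,-110],[0,0,0],55],
    [[0,0,-110],[0,0,0],55]
  ]
}}

```text
clock: 24.35
tcp_pos: [0.6016, 0.3581, 0.1284]
orientation: [0.005, -0.661, 0.75, -0.002]
wrist_force: [0.9, -0.3, -1.0]
finger_gap: 0.0591
grip_force: 48.6
```

```bash
python3 -c "
from h import *
go(*tray(-30.5,-6),120,262.7)"
```

```text
clk 24.4 tcp [601.6 358.1 128.4] yaw -97.2 shift [458.4  44.8   5.7] turn [-0.009  0.005  0.002] q6 -1.02 gap 59.1
```

Call:
{"method": "step_arm", "body": {
  "moves": [
    [[40,4,0],[0,0,0],55],
    [[80,8,0],[0,0,0],55],
    [[120,12,0],[0,0,0],55],
    [[160,16,0],[0,0,0],55],
    [[200,20,0],[0,0,0],55],
    [[240,24,0],[0,0,0],55],
    [[280,28,0],[0,0,0],55],
    [[320,32,0],[0,0,0],55]
  ]
}}

```text
clock: 25.02
tcp_pos: [0.5249, 0.0416, 0.1209]
orientation: [-0.001, -0.662, 0.75, 0.001]
wrist_force: [0.6, -0.3, -0.5]
finger_gap: 0.0589
grip_force: 48.6
```

Call:
{"method": "step_arm", "body": {
  "moves": [
    [[40,4,0],[0,0,0],55],
    [[80,8,0],[0,0,0],55],
    [[115,12,0],[0,0,0],55],
    [[132,13,0],[0,0,0],55],
    [[138,13,15],[0,0,0],55],
    [[138,13,35],[0,0,0],55],
    [[138,13,50],[0,0,0],55],
    [[138,13,50],[0,0,0],55]
  ]
}}

```text
clock: 25.68
tcp_pos: [0.4931, -0.0914, 0.0683]
orientation: [-0.002, -0.661, 0.75, 0.003]
wrist_force: [-0.7, 0.7, -2.1]
finger_gap: 0.059
grip_force: 48.6
```

```bash
python3 -c "
from h import *
go(*tray(-30.5,-6),46,262.7)"
```

```text
clk 25.7 tcp [493.1 -91.4  68.3] yaw -97.2 shift [-1.1 -6.9 22.2] turn [0.007 0.002 0.001] q6 -1.79 gap 59.0
```

Call:
{"method": "step_arm", "body": {
  "moves": [
    [[-0.5,-5,0],[0,0,0],55],
    [[-0.5,-5,8],[0,0,0],55],
    [[-0.5,-5,15],[0,0,0],55],
    [[-0.5,-5,19],[0,0,0],55],
    [[-0.5,-5,20],[0,0,0],55],
    [[-0.5,-5,20],[0,0,0],55]
  ]
}}

```text
clock: 26.18
tcp_pos: [0.5014, -0.092, 0.052]
orientation: [-0.0, -0.662, 0.75, 0.0]
wrist_force: [0.2, -0.4, -1.2]
finger_gap: 0.059
grip_force: 48.7
```

```bash
python3 -c "
from h import *
go(*tray(-30.5,-6),46,262.7)
a=cv2.resize(imaging.read_camera('scene')[150:270,170:330],None,fx=5,fy=5,interpolation=3)
cv2.imwrite('pics/s9.png',a[:,:,::-1])"
```

```text
clk 26.2 tcp [501.4 -92.   52. ] yaw -97.2 shift [-0.8  1.5  6. ] turn [0.001 0.    0.002] q6 -1.78 gap 59.0
```

View pics/s9.png

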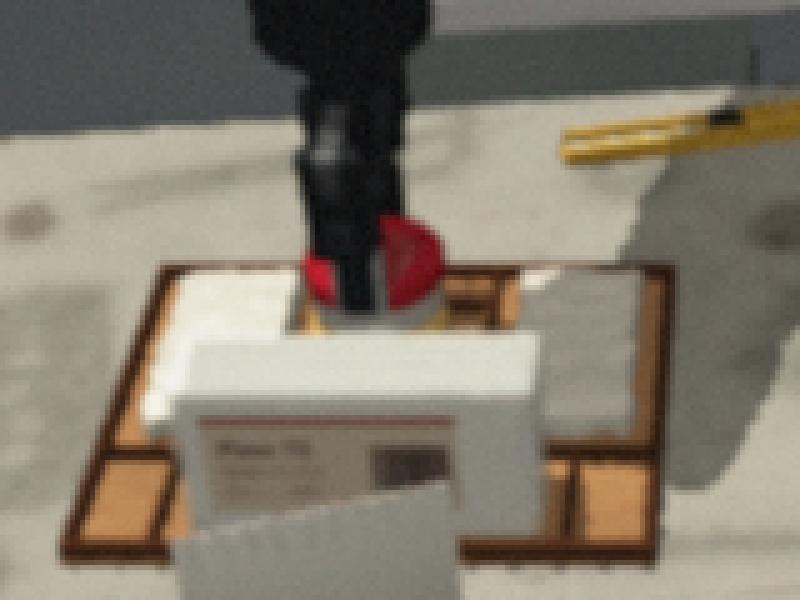

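The red tin (crop x 303–445) hangs level over the gold one (305–450), aligned. Lowering to contact.

Call:
{"method": "step_arm", "body": {
  "moves": [
    [[0,1,3],[0,0,0],55],
    [[0,1,5],[0,0,0],55],
    [[0,1,6.5],[0,0,0],55],
    [[0,1,6.5],[0,0,0],55]
  ]
}}

```text
clock: 26.57
tcp_pos: [0.5005, -0.0921, 0.0455]
orientation: [-0.0, -0.661, 0.75, 0.0]
wrist_force: [-1.4, -0.4, -0.6]
finger_gap: 0.0591
grip_force: 48.7
```

Call:
{"method": "step_arm", "body": {
  "moves": [
    [[0,0,1],[0,0,0],55],
    [[0,0,2],[0,0,0],55],
    [[0,0,2.5],[0,0,0],55],
    [[0,0,2.5],[0,0,0],55]
  ]
}}

```text
clock: 26.9
tcp_pos: [0.5008, -0.0923, 0.0447]
orientation: [0.0, -0.661, 0.75, -0.0]
wrist_force: [-4.2, 0.5, 9.7]
finger_gap: 0.0591
grip_force: 50.2
```

Contact. Releasing, rising and clearing the view.

Call:
{"method": "step_arm", "body": {
  "moves": [
    [[0,0,0],[0,0,0],64],
    [[0,0,0],[0,0,0],70],
    [[0,0,0],[0,0,0],76],
    [[0,0,0],[0,0,0],78],
    [[0,0,-20],[0,0,0],78],
    [[0,0,-60],[0,0,0],78],
    [[0,0,-100],[0,0,0],78],
    [[0,0,-120],[0,0,0],78]
  ]
}}

```text
clock: 27.57
tcp_pos: [0.5023, -0.0926, 0.1674]
orientation: [0.001, -0.661, 0.75, -0.002]
wrist_force: [1.6, -0.5, 0.1]
finger_gap: 0.0778
grip_force: 0.0
```

Call:
{"method": "step_arm", "body": {
  "moves": [
    [[-40,0,0],[0,0,0],78],
    [[-80,0,0],[0,0,0],78],
    [[-120,0,0],[0,0,0],78],
    [[-160,0,0],[0,0,0],78],
    [[-200,0,0],[0,0,0],78],
    [[-240,0,0],[0,0,0],78],
    [[-280,0,0],[0,0,0],78],
    [[-310,0,0],[0,0,0],78]
  ]
}}

```text
clock: 28.23
tcp_pos: [0.5394, 0.2185, 0.1631]
orientation: [0.0, -0.662, 0.749, 0.0]
wrist_force: [1.3, -0.2, 0.4]
finger_gap: 0.078
grip_force: 0.0
```

```bash
python3 -c "
from h import *
t=imaging.read_camera('top');s=imaging.read_camera('scene')
a=cv2.resize(t[100:250,310:480],None,fx=2.35,fy=2.35,interpolation=3);b=cv2.resize(s[170:270,175:315],(400,286),interpolation=3)
o=np.zeros((353,800,3),np.uint8);o[:a.shape[0],:a.shape[1]]=a;o[:286,400:]=b;cv2.imwrite('pics/s10.png',o[:,:,::-1])
hsv=cv2.cvtColor(t,cv2.COLOR_RGB2HSV).astype(int);H,S,V=hsv[...,0],hsv[...,1],hsv[...,2]
A=np.radians(-7.3);R=np.array([[np.cos(A),np.sin(A)],[-np.sin(A),np.cos(A)]])
m=(((H<8)|(H>172))&(S>130)&(V>70)).astype(np.uint8)*255
c,w,r=blob(m,(380,160,430,215),'top',.059);print('red',r[1],(np.array(r[0])-[531,-89])@R.T)
m=((V>165)&(S<50)).astype(np.uint8)*255
c,w,r=blob(m,(225,118,270,165),'top',.025);print('rib',r)
"
```

```text
red (59.56627655029297, 61.48975372314453) [-31.63186171  -5.67594594]
rib ((604.4532470703125, 215.09445190429688), (0.0, 0.0), 0.0)
```

View pics/s10.png

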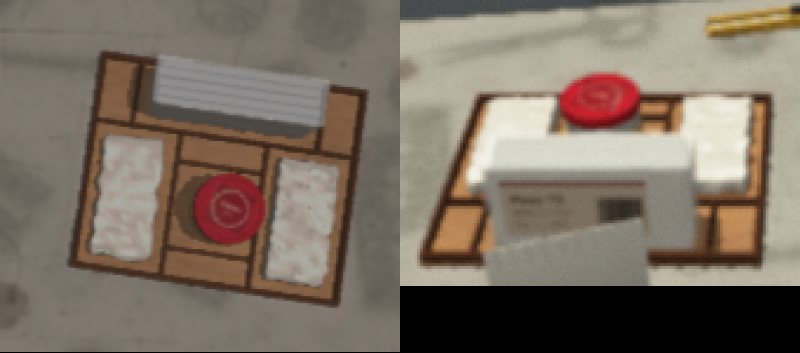

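The red tin sits level on the gold one: (-31.6,-5.7) against about (-30.4,-7) mm in the tray frame. The parcels and bar are seated. The arm hides the ribbon roll in this view, but nothing has gone near it. Handing in.

```bash
python3 -c "
from workcell import env
print(env.hand_in())"
```

```text
the job is handed in; nothing more can be done
None
```

The gift set is packed and handed in at about 28 s, though no verdict came back. Both parcels and the bar pack measured within about 2 mm of their bay centres. The tins are stacked about 1–2 mm off each other and sit about 6–7 mm off the well's centre (12 mm allowed). The arm hid the ribbon roll in the last check, but I never reached for it.

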